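# Clamp the batten and hold the sprung saw sled at its start mark

## Robot

A 6-joint arm with a two-finger parallel gripper is mounted at the origin on the work surface. World frame = base frame: x ahead of the robot, y to its left, z up, the work surface at z = 0. Lengths are in m, angles in rad, forces in N, time in s.
With the tool pointing down it reaches from about 0.35 to 0.85 m from the base axis. Payload 8.1 kg.
Tool frame: the origin (TCP) lies at the very end of the fingers, on their centre line; the grasp point (between the pads) lies ctrl.grip_point_offset behind it (ctrl.grip_point_offset is the distance from the TCP to the grasp point, in m); z points along the fingers, y is the line along which they close (so a half turn about z gives the same grasp; the last joint's range is limited). The gripper opens to 85 mm and grips with 20 to 120 N. Pads are 22 mm wide; open, the fingers measure 114 mm over their backs; the gripper's body (76 mm by 85 mm) begins 54 mm behind the grasp point. The pads swing forward as they close: fully open they stand 13 mm farther back than shut.
Start: joints at [-1.209, 0.13, 1.488, -0, 1.523, -0.085], TCP at [0.259, -0.541, 0.231] pointing down, gripper open.
Joint ranges: [-2.96, 2.96], [-0.89, 2.26], [0.02, 2.5], [-1.34, 4.48], [0, 2.73], [-2.66, 2.66]. Speed limits (rad/s): [2.39, 2.39, 2.79, 3.14, 3.14, 3.14].

## Interface

Orientations are given as a unit quaternion [w, x, y, z].
In Python, from station import ctrl gives the robot as it stands.
- The arm moves only by the tool move_arm, never from a script. Its argument "rows" is a list of rows, each a list of 7 numbers: the turn, a rotation vector about the tool's x, y, z in units of pi/2 rad (1.0 is pi/2 rad), then the shift along the tool's x, y, z in units of 0.3 m (1.0 is 0.3 m), then the opening, from -1 (shut) to 1 (fully open). In form: [[wx, wy, wz, tx, ty, tz, claw], ...]. A call has 1 to 8 rows; each row is the pose to reach, as a shift and turn from the pose commanded when the call began, along the tool's axes at that moment; what a row does not reach only later rows make up. A row lasts 1/12 s, in which the tool goes at most 41.7 mm and 7.16 degrees, less where a joint would pass 70% of its speed; a pose out of reach is approached as far as the arm can. A call with a number of a shift or a turn outside -1 to 1 is refused whole. A call with a gripper value outside its range is refused whole. The fingers move at their own pace and stop on an object; "newtons" is the grip in N (left out, the last holds). Time passes only in rows, so rows that repeat a pose let the fingers close. It gives the time, the measured TCP pose, the force, the opening and the grip force at its end, in the units of the state.
- ctrl.read_state(): the state, without advancing time (a new reading comes with each control period).
- ctrl.snapshot(name): name is "scene" or "top"; returns a dict with "image" (480x640x3 uint8, red, green, blue), "fx", "fy", "cx", "cy" (pixels), "dist" ([k1, k2, p1, p2, k3] as OpenCV has them; the pictures are not rectified), "pose" (4x4, takes a point from camera to world coordinates). Camera axes: x right, y down, z forward; pixel columns grow to the right and rows downward; lengths in m; the calibration is good to about 2 mm. A picture is of the moment at which its call begins. There is no depth.
- ctrl.finish_job(): hands the job in; it is judged then, once.
Trained networks look in the newest picture that a camera, given by its name, has taken for a name from the list of things; names that differ only in an ending like _2 or _b are one class to them, and where a whole thing is asked for, a point or a joint stands for the part that bears it (a point fixed in the world has none). Each returns a list of dicts, best first, with "conf" (0 to 1); they miss things now and then, are a little off and sometimes report something else, mostly with a low value. They report only what shows in the picture. A call takes as long as a camera call.
- ctrl.spot_in(target, camera): "xyz" ([x, y, z] in m, in the coordinates of the camera as it stood for that picture, good to about 4 mm: the middle of the surface that is visible of it).
The state is a dict: "clock": time; "joint_positions": joint angles; "joint_velocities": joint speeds; "joint_torque": joint torques, N m; "eef_pos": TCP position; "tcp_rot": TCP orientation; "wrist_force": force on the tool from outside, world axes, zero at the start; "moment": the same for the moment, N m; "finger_gap": opening from 0.0 (shut) to 1.0 (fully open); "grip_force": force on a finger pad.
Only numpy, scipy, OpenCV 4.12 (cv2) and the standard library are available. Lean on these libraries where they do the work, as an engineer would, in place of code of your own. Each camera call takes 0.05 s, during which the arm holds its last target. There are 200 camera calls.

## Task

The saw is switched off and the batten already lies in the sled: get it ready for the cut. First press the yellow paddle of the hold-down lever down until it latches by itself on the batten and take your hand off it; then take the red handle, pull the sled out against its return spring until the white pointer is level with the red start mark, and keep holding it there: finish with the handle still held. Do not touch the saw blade, and leave the push stick, the wax tin and the offcut where they lie.

Things in the scene. Friction and masses are not known exactly. Their poses are not given: they have to be found in the camera images.
- saw: Fixed blue saw plate 540 x 500 x 8 mm on the bench. Origin: on its underside, at bench height, 250 mm from its far edge, midway left to right. x away from the robot, y left, z up; turned by up to 0.25 rad. At rest the plywood sled (200 along x, 240 along y, 12 thick, its top 21 mm above the bench) is centred on this origin; along its far edge stands an aluminium fence, top 56 mm above the bench.
- sled: Plywood sled on the saw plate, 200 x 240 x 12 mm, with a fence along its far edge. Origin: centre of its underside, 9 mm above the bench; at rest right above the saw's origin. Axes as the saw's. It slides straight along the saw's -x (towards the robot), at most 110 mm. A spring pulls it back: about 6 N at rest plus 70 N per m; let go, it returns at once.
- handle (a point): Foot of the upright red round handle on the sled's near left part (78 mm to the robot's side and 70 mm left of the sled's origin): a post 24 mm across with a slightly wider foot, 70 mm tall. This point: centre of its foot, on the sled's top, 21 mm above the bench; the straight part lies 12 to 66 mm above it. Axes as the saw's. Grip it from above; it moves with the sled.
- pointer (a point): Tip of the small white pointer on the sled's left edge, about 22 mm above the bench; it moves with the sled.
- start_mark: Red mark at the scale strip left of the sled: an upright fin 3 mm thick (x), 24 long (y), 14 high, with a small red block behind. Fixed, but set anew each time, 55 to 85 mm towards the robot from the pointer's rest place. Origin: centre of the fin's foot, on the saw plate. Axes as the saw's. The pointer is on the mark when its x in this frame is 0.
- hold_down (a joint): Angle of the hold-down lever, rad: 0 up (sprung), 0.60 fully down. Let go before about 0.3 it springs back up; beyond that its sprung strut goes over centre, pulls it down and holds it, its rubber foot on the batten (then reads about 0.56 to 0.60). Pressing takes about 2 to 4 N on the paddle.
- paddle_top (a point): Centre of the top face of the yellow paddle (45 long, 40 wide, 14 mm thick) on the lever's free end. The lever reaches from a hinge above the fence towards the robot; hinge to paddle 115 mm. Raised, this point is about 138 mm above the bench; latched, about 76 mm, and 24 mm nearer to the robot (saw's -x). Its x axis runs along the lever to the hinge, its z is the face's normal.
- batten: Loose light-wood batten 40 x 300 x 20 mm (x, y, z) lying on the sled against the fence, below the lever. Origin: centre of its underside.
- blade: Fixed steel saw blade, 3 mm thick, standing up 34 mm above the saw plate over about 175 mm along the saw's x, in the orange insert to the right of the sled. Origin: at bench height below its middle. Not to be touched.
- push_stick: Loose orange push stick about 220 x 45 x 12 mm lying on the plate at the left. Leave it.
- wax_tin: Loose green tin, 66 mm across and 45 mm high, at the far right of the plate. Leave it.
- offcut: Loose brown wood block 70 x 40 x 30 mm at the far left of the plate. Leave it.

How it is judged:
By the outcome, as a careful person would: the job done as asked, in the order asked, and still so for the second after the job is handed in, while the arm keeps its last pose, push and grip.
It also fails if it takes over 48 s, if anything falls off the work surface, if the arm or the gripper's body presses on something with over 40 N, if the wrist force passes 120 N, or if a joint passes its speed limit or range.

## Working session

There is one attempt and no reset: what is moved stays moved. The work goes in short steps, Python scripts to look and compute and a tool call to move; the robot and the scene stay as the last step left them, time stands still between calls to the robot, and variables do not carry over. Pictures are saved under pics/ and viewed, at most 10 in all, crops included, and the job is handed in when it is done.

Besides the shell and the picture viewer there is one more tool, called after ">>>" in YAML: its name, and indented under it one key for each argument. move_arm: Moves the arm, as the interface text tells. Its arguments: {"type":"object","properties":{"rows":{"type":"array"},"newtons":{"type":"number"}},"required":["rows"]}

```bash
mkdir -p pics; cat > h.py <<'E'
import numpy as np, cv2
from station import ctrl
from scipy.spatial.transform import Rotation as R
def snap(n,f=None):
    s=ctrl.snapshot(n)
    if f: cv2.imwrite('pics/'+f,s['image'][:,:,::-1])
    return s
def spot(t,n,s,k=2):
    P=np.array(s['pose'])
    return [(np.round(P[:3,:3]@np.array(d['xyz'])+P[:3,3],4).tolist(),round(d['conf'],2)) for d in ctrl.spot_in(t,n)[:k]]
def K(s): return np.array([[s['fx'],0,s['cx']],[0,s['fy'],s['cy']],[0,0,1.]])
def proj(p,s):
    P=np.linalg.inv(np.array(s['pose']));r,_=cv2.Rodrigues(P[:3,:3])
    return cv2.projectPoints(np.array(p,float).reshape(-1,1,3),r,P[:3,3],K(s),np.array(s['dist'],float))[0].reshape(-1,2)
def ray(u,s,z):
    q=cv2.undistortPoints(np.array(u,float).reshape(-1,1,2),K(s),np.array(s['dist'],float)).reshape(-1,2)
    P=np.array(s['pose']);d=np.c_[q,np.ones(len(q))]@P[:3,:3].T
    return P[:3,3]+d*((z-P[2,3])/d[:,2])[:,None]
E
python3 - <<'E'
from h import *
print(ctrl.grip_point_offset, ctrl.read_state())
for c in('scene','top'):
    s=snap(c,c+'0.png'); print(c,np.round(s['pose'],3).tolist())
    for t in 'saw sled handle pointer start_mark hold_down paddle_top batten blade push_stick'.split(): print(t,spot(t,c,s))
E
```

```text
0.0187 {'clock': 0.0, 'joint_positions': array([-1.20938031e+00,  1.31157684e-01,  1.48930152e+00, -2.12958565e-06,
        1.52300413e+00, -8.54011315e-02]), 'joint_velocities': array([ 0.00098434, -0.00019129, -0.00158214,  0.00038431,  0.00051982,
       -0.0013881 ]), 'joint_torque': array([-7.83723663e-04, -5.69404793e+01, -5.00550914e+01, -4.26127663e-04,
        1.48858828e-02,  2.52507715e-05]), 'eef_pos': array([ 0.2590783 , -0.54056088,  0.23023431]), 'tcp_rot': array([-9.26298695e-04,  9.75147492e-01,  2.21554720e-01, -1.29727673e-04]), 'wrist_force': array([ 1.01192364, -0.29876652,  0.24816612]), 'moment': array([-0.00691844,  0.07115496,  0.01997949]), 'grip_force': 0.0, 'finger_gap': 1.0000779933691555}
scene [[-0.172, 0.762, -0.624, 1.117], [0.985, 0.134, -0.107, 0.132], [0.002, -0.633, -0.774, 0.757], [0.0, 0.0, 0.0, 1.0]]
saw [([0.7029, -0.0403, 0.0067], 0.94), ([0.661, -0.1007, 0.1079], 0.34)]
sled [([0.6423, -0.0522, 0.0192], 0.7)]
handle [([0.6399, -0.0544, 0.0187], 0.74)]
pointer [([0.6343, -0.0521, 0.022], 0.76), ([0.5174, 0.0991, 0.0173], 0.29)]
start_mark [([
[... 175 characters left out ...]
0.4772, -0.2295, 0.025], 0.88)]
push_stick [([0.4873, 0.1481, 0.0235], 0.59), ([0.7688, 0.1447, 0.0356], 0.36)]
top [[0.017, -0.997, 0.075, 0.546], [-1.0, -0.017, 0.002, 0.032], [-0.001, -0.075, -0.997, 0.964], [0.0, 0.0, 0.0, 1.0]]
saw [([0.5945, -0.0546, 0.008], 0.96)]
sled [([0.6112, -0.0569, 0.0234], 0.98)]
handle [([0.4658, 0.1409, 0.0205], 0.73)]
pointer [([0.6134, -0.0616, 0.0247], 0.72), ([0.6817, -0.0634, 0.041], 0.47)]
start_mark [([0.5191, 0.1048, 0.021], 0.43)]
hold_down [([0.6445, -0.107, 0.1226], 0.78)]
paddle_top [([0.6465, -0.1032, 0.1203], 0.64)]
batten [([0.6832, -0.0652, 0.0393], 0.83)]
blade [([0.4655, -0.2351, 0.0281], 0.83)]
push_stick [([0.4648, 0.1449, 0.0204], 0.94)]
```

View pics/scene0.png

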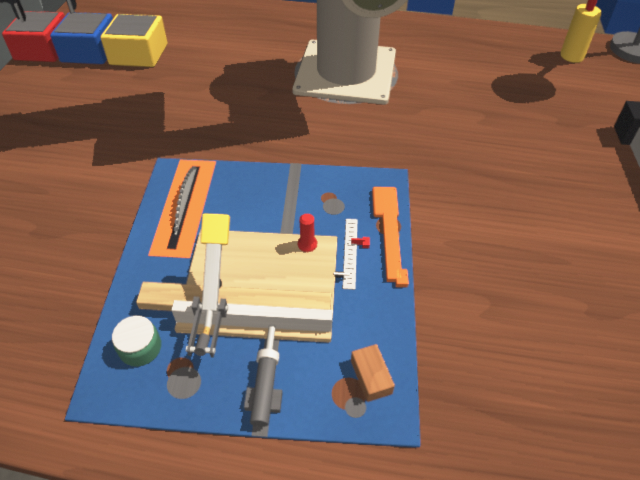

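View pics/top0.png

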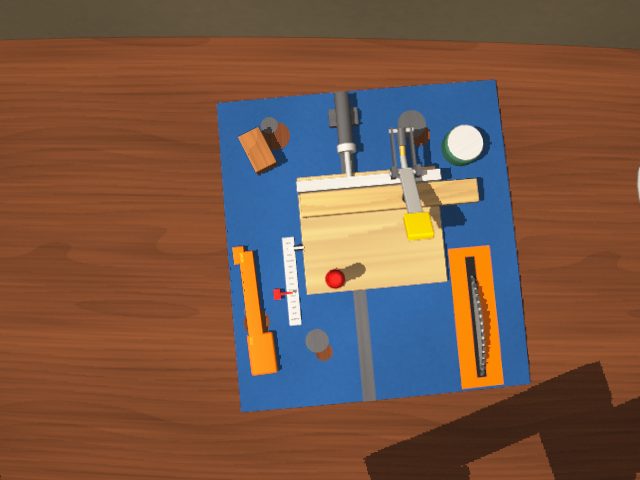

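The scene view shows the paddle at (215,229), the handle at (307,232), the pointer at (340,275) and the mark at (358,241). In the top view the paddle is at (418,226), handle top (335,279), pointer (298,248), mark (288,294), and plate corners at (218,103), (496,80), (529,383) and (241,411).

```bash
python3 - <<'E'
from h import *
s=snap('top'); im=s['image']
c=ray([[218,103],[496,80],[529,383],[241,411]],s,.008); print(c.round(4).tolist())
fl,fr,nr,nl=c
ex=(fl+fr-nl-nr);ex/=np.linalg.norm(ex); ey=(fl+nl-fr-nr);ey/=np.linalg.norm(ey)
yaw=(np.arctan2(ex[1],ex[0])+np.arctan2(-ey[0],ey[1]))/2; print('yaw',yaw,np.linalg.norm(fl-fr),np.linalg.norm(fl-nl))
ex=np.array([np.cos(yaw),np.sin(yaw),0]);ey=np.array([-ex[1],ex[0],0])
o=c.mean(0)-ex*0.0; L=np.linalg.norm(fl-nl)
o=c.mean(0)+ex*(L/2-.25); print('origin',o)
print('handle pred',o-.078*ex+.07*ey)
for n,uv,z in(('handle',[335,279],.091),('paddle',[418,224],.138),('ptr',[295,248],.022),('mark',[288,294],.022)):
    p=ray([uv],s,z)[0]; print(n,p.round(4),'saw',((p-o)@ex).round(4),((p-o)@ey).round(4))
S=snap('scene')
for n,uv,z in(('handletop',[307,218],.091),('paddle',[215,229],.138),('ptr',[336,275],.022),('mark',[358,241],.022)):
    p=ray([uv],S,z)[0]; print(n,p.round(4),'saw',((p-o)@ex).round(4),((p-o)@ey).round(4))
a=cv2.resize(im[225:315,260:350],None,fx=6,fy=6,interpolation=cv2.INTER_CUBIC)
b=cv2.resize(S['image'][200:300,290:390],None,fx=5.4,fy=5.4,interpolation=cv2.INTER_CUBIC)
cv2.imwrite('pics/z0.png',cv2.resize(np.hstack([a,b[:540]]),(800,400))[:,:,::-1])
E
```

```text
[[0.8494, 0.2216, 0.008], [0.902, -0.2735, 0.008], [0.3685, -0.3279, 0.008], [0.3153, 0.1661, 0.008]]
yaw 0.10456562500165928 0.49788655911612795 0.5369479437725901
origin [ 0.62715194 -0.05148443  0.008     ]
handle pred [0.54227171 0.00999197 0.008     ]
handle [0.5432 0.0118 0.091 ] saw -0.0769 0.0717
paddle [ 0.6273 -0.1099  0.138 ] saw -0.0059 -0.0581
ptr [0.5942 0.0788 0.022 ] saw -0.0191 0.133
mark [0.5163 0.089  0.022 ] saw -0.0955 0.1513
handletop [0.5484 0.012  0.091 ] saw -0.0717 0.0713
paddle [ 0.6329 -0.1085  0.138 ] saw -0.0002 -0.0574
ptr [0.6021 0.069  0.022 ] saw -0.0124 0.1225
mark [0.5256 0.0951 0.022 ] saw -0.0857 0.1564
```

View pics/z0.png

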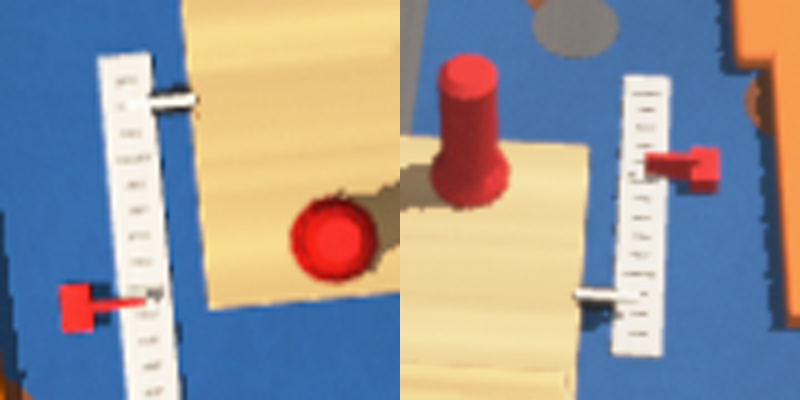

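```bash
cat >> h.py <<'E'
yaw=.1046; ex=np.array([np.cos(yaw),np.sin(yaw),0]);ey=np.array([-ex[1],ex[0],0]);ez=np.array([0,0,1.])
O=np.array([.629,-.0515,0])
def W(x,y,z): return O+x*ex+y*ey+z*ez
def tool(t): # fingers down, tilted so tips point towards -saw x by t
    z=-np.sin(t)*ex-np.cos(t)*ez; y=-ey; return np.c_[np.cross(y,z),y,z]
def row(p,Rt):
    st=ctrl.read_state(); q=st['tcp_rot']; R0=R.from_quat([q[1],q[2],q[3],q[0]]).as_matrix()
    return np.round(np.r_[R.from_matrix(R0.T@Rt).as_rotvec()/(np.pi/2),R0.T@(np.array(p)-st['eef_pos'])/.3],3).tolist()
def pad(q,off=0): # paddle top centre at lever angle q, offset along normal
    e=.67-q; hx=-.004+.115*np.cos(.67); hz=.138-.115*np.sin(.67)
    return W(hx-.115*np.cos(e)+off*np.sin(e),-.058,hz+.115*np.sin(e)+off*np.cos(e))
E
python3 - <<'E'
from h import *
print(row((np.array([.259,-.541,.231])+pad(0,.06))/2+[0,0,.03],tool(.37)), row(pad(0,.06),tool(.37)),pad(0,.06))
E
```

```text
[0.04, -0.233, 0.215, 0.928, -0.36, -0.022] [0.04, -0.233, 0.215, 1.856, -0.72, 0.154] [ 0.66813312 -0.10571043  0.1850293 ]
```

>>> move_arm:
  rows:
    - [0.04,-0.233,0.215,0.93,-0.36,-0.02,-1]
    - [0.04,-0.233,0.215,0.93,-0.36,-0.02,-1]
    - [0.04,-0.233,0.215,0.93,-0.36,-0.02,-1]
    - [0.04,-0.233,0.215,0.93,-0.36,-0.02,-1]
    - [0.04,-0.233,0.215,0.93,-0.36,-0.02,-1]
    - [0.04,-0.233,0.215,0.93,-0.36,-0.02,-1]
    - [0.04,-0.233,0.215,0.93,-0.36,-0.02,-1]
    - [0.04,-0.233,0.215,0.93,-0.36,-0.02,-1]

```text
clock: 1.87
eef_pos: [0.4674, -0.319, 0.2369]
tcp_rot: [0.009, 0.982, 0.054, -0.183]
wrist_force: [0.7, -0.1, -0.0]
finger_gap: 0.004
grip_force: 0.0
```

```bash
python3 - <<'E'
from h import *
st=ctrl.read_state();print(st['clock'],st['eef_pos'],st['joint_positions'])
print(row(pad(0,.06),tool(.37)))
E
```

```text
1.8667 [ 0.46744448 -0.31896471  0.236909  ] [-0.54787095  0.33128811  1.29091446 -0.22774522  1.8109519   0.89173326]
[0.0, -0.001, 0.003, 0.755, -0.634, -0.106]
```

>>> move_arm:
  rows:
    - [0,0,0,0.755,-0.634,-0.106,-1]
    - [0,0,0,0.755,-0.634,-0.106,-1]
    - [0,0,0,0.755,-0.634,-0.106,-1]
    - [0,0,0,0.755,-0.634,-0.106,-1]
    - [0,0,0,0.755,-0.634,-0.106,-1]
    - [0,0,0,0.755,-0.634,-0.106,-1]
    - [0,0,0,0.755,-0.634,-0.106,-1]
    - [0,0,0,0.755,-0.634,-0.106,-1]

```text
clock: 2.53
eef_pos: [0.6676, -0.1041, 0.1806]
tcp_rot: [0.009, 0.981, 0.055, -0.185]
wrist_force: [-1.2, -0.7, -1.2]
finger_gap: 0.0
grip_force: 0.0
```

```bash
python3 - <<'E'
from h import *
st=ctrl.read_state();print(st['clock'],st['eef_pos'],st['wrist_force'])
snap('scene','s1.png')
for q,o in((0,.012),(0,0),(.1,0),(.2,0),(.3,0),(.4,0),(.5,0),(.55,0),(.55,.06)): print(q,o,row(pad(q,o),tool(.37)))
E
```

```text
2.5333 [ 0.66762098 -0.10406726  0.18061965] [-1.20011168 -0.74768012 -1.19501971]
0 0.012 [0.0, 0.002, 0.004, -0.048, -0.0, 0.14]
0 0 [0.0, 0.002, 0.004, -0.059, -0.0, 0.178]
0.1 0 [0.0, 0.002, 0.004, -0.069, -0.0, 0.215]
0.2 0 [0.0, 0.002, 0.004, -0.074, -0.0, 0.253]
0.3 0 [0.0, 0.002, 0.004, -0.076, -0.0, 0.292]
0.4 0 [0.0, 0.002, 0.004, -0.074, -0.0, 0.33]
0.5 0 [0.0, 0.002, 0.004, -0.068, -0.0, 0.368]
0.55 0 [0.0, 0.002, 0.004, -0.064, -0.0, 0.386]
0.55 0.06 [0.0, 0.002, 0.004, -0.114, -0.0, 0.193]
```

View pics/s1.png

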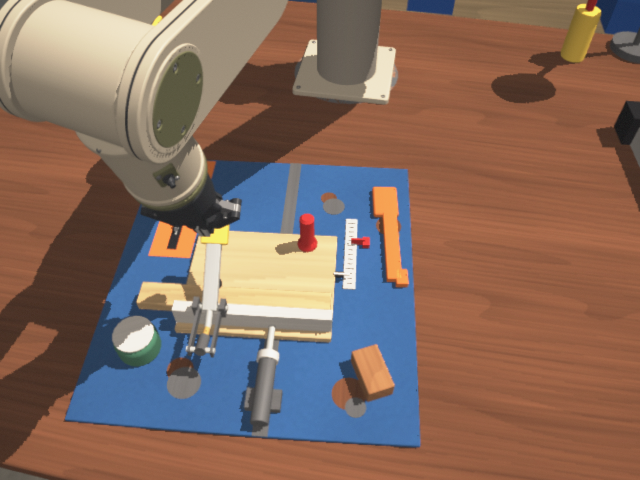

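The shut fingers hover just above the paddle near (215,225). I'll press along the arc next.

>>> move_arm:
  rows:
    - [0,0,0,-0.03,0,0.08,-1]
    - [0,0,0,-0.05,0,0.14,-1]
    - [0,0,0,-0.059,0,0.178,-1]
    - [0,0,0,-0.069,0,0.215,-1]
    - [0,0,0,-0.074,0,0.253,-1]
    - [0,0,0,-0.076,0,0.292,-1]
    - [0,0,0,-0.076,0,0.292,-1]

```text
clock: 3.17
eef_pos: [0.611, -0.1171, 0.11]
tcp_rot: [0.009, 0.981, 0.051, -0.185]
wrist_force: [-0.1, 0.7, -0.4]
finger_gap: 0.0
grip_force: 0.1
```

```bash
python3 - <<'E'
from h import *
for q,o in((.3,0),(.4,0),(.5,0),(.55,0),(.58,0)): print(q,o,row(pad(q,o),tool(.37)))
E
```

```text
0.3 0 [-0.0, 0.002, -0.0, 0.014, -0.018, 0.001]
0.4 0 [-0.0, 0.002, -0.0, 0.016, -0.018, 0.039]
0.5 0 [-0.0, 0.002, -0.0, 0.022, -0.018, 0.077]
0.55 0 [-0.0, 0.002, -0.0, 0.026, -0.018, 0.096]
0.58 0 [-0.0, 0.002, -0.0, 0.029, -0.018, 0.107]
```

```bash
python3 - <<'E'
from h import *
s=snap('scene'); print(spot('paddle_top','scene',s),spot('hold_down','scene',s),pad(.3),ctrl.read_state()['eef_pos'])
cv2.imwrite('pics/s2.png',cv2.resize(s['image'][170:370,120:320],(600,600),interpolation=cv2.INTER_CUBIC)[:,:,::-1])
E
```

```text
[([0.6677, -0.1004, 0.0868], 0.55)] [([0.6691, -0.1021, 0.0833], 0.71)] [ 0.61409279 -0.11138375  0.10817239] [ 0.61323089 -0.11687121  0.11259157]
```

View pics/s2.png

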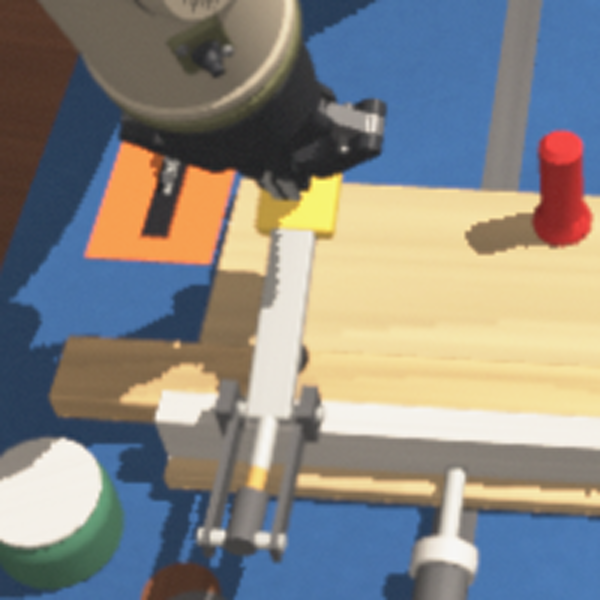

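The lever has dropped: the paddle now shows at about (219,238) in full-picture pixels, with the fingers above it. I'll back off towards the handle and check the latch.

```bash
python3 - <<'E'
from h import *
print(row(W(-.078,.071,.2),tool(0)))
E
```

```text
[0.0, 0.235, -0.0, -0.278, -0.448, -0.205]
```

>>> move_arm:
  rows:
    - [0,0,0,0,0,-0.12,-1]
    - [0,0,0,0,0,-0.23,-1]
    - [0,0.235,0,-0.278,-0.448,-0.205,1]
    - [0,0.235,0,-0.278,-0.448,-0.205,1]
    - [0,0.235,0,-0.278,-0.448,-0.205,1]
    - [0,0.235,0,-0.278,-0.448,-0.205,1]
    - [0,0.235,0,-0.278,-0.448,-0.205,1]
    - [0,0.235,0,-0.278,-0.448,-0.205,1]

```text
clock: 3.98
eef_pos: [0.539, 0.0158, 0.1998]
tcp_rot: [-0.001, 0.999, 0.054, 0.0]
wrist_force: [-0.4, -0.5, -0.5]
finger_gap: 0.848
grip_force: 0.0
```

```bash
python3 - <<'E'
from h import *
s=snap('scene')
print(spot('paddle_top','scene',s),spot('hold_down','scene',s),pad(0),pad(.58),proj([pad(0),pad(.3),pad(.58)],s))
hsv=cv2.cvtColor(s['image'],cv2.COLOR_RGB2HSV);m=cv2.inRange(hsv,(25,170,120),(33,255,255));m[:200]=0
n,_,st,c=cv2.connectedComponentsWithStats(m);print(st[1:][st[1:,4]>40],c[1:][st[1:,4]>40])
cv2.imwrite('pics/s3.png',cv2.resize(s['image'][130:370,80:400],(800,600),interpolation=cv2.INTER_CUBIC)[:,:,::-1])
print(row(W(-.078,.071,.2),tool(0)),row(W(-.078,.071,.045),tool(0)),ctrl.read_state()['finger_gap'])
E
```

```text
[([0.6614, -0.1043, 0.1166], 0.67), ([0.768, 0.1454, 0.0366], 0.65)] [([0.6593, -0.1025, 0.108], 0.88)] [ 0.63107761 -0.10960063  0.138     ] [ 0.60681587 -0.11214771  0.07692264] [[214.67304258 227.96369841]
 [219.61490012 231.98228357]
 [223.20416443 241.02630222]]
[] []
[0.001, -0.002, 0.001, -0.002, 0.002, 0.003] [0.001, -0.002, 0.001, -0.003, 0.001, 0.52] 1.0013605704786759
```

View pics/s3.png

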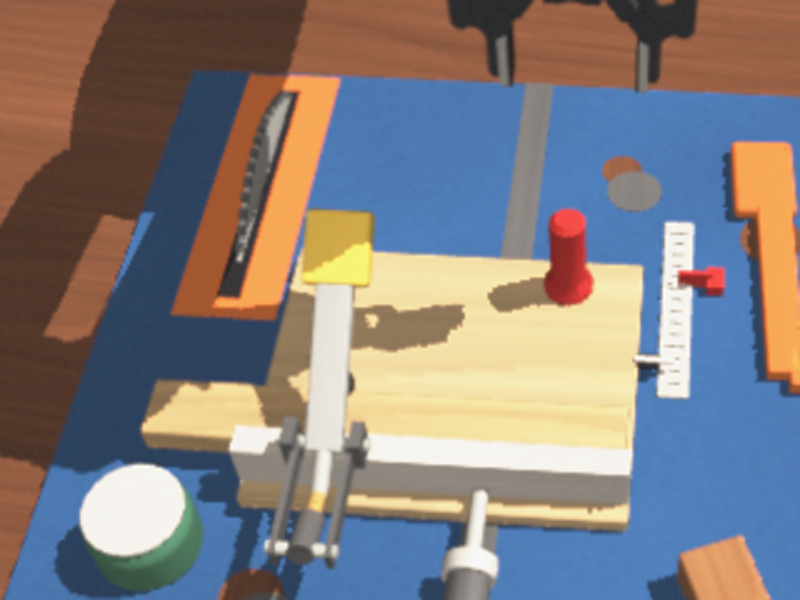

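The paddle is back up at about (216,229) in full-picture pixels, so it did not latch. I'll press again, deeper.

```bash
python3 - <<'E'
from h import *
print(row(pad(0,.06),tool(.37)))
E
```

```text
[0.001, -0.237, 0.001, 0.368, 0.433, 0.055]
```

>>> move_arm:
  rows:
    - [0,-0.237,0,0.368,0.433,0.055,-1]
    - [0,-0.237,0,0.368,0.433,0.055,-1]
    - [0,-0.237,0,0.368,0.433,0.055,-1]
    - [0,-0.237,0,0.368,0.433,0.055,-1]
    - [0,-0.237,0,0.368,0.433,0.055,-1]
    - [0,-0.237,0,0.368,0.433,0.055,-1]
    - [0,-0.237,0,0.368,0.433,0.055,-1]
    - [0,-0.237,0,0.368,0.433,0.055,-1]

```text
clock: 4.8
eef_pos: [0.6678, -0.1083, 0.1791]
tcp_rot: [0.009, 0.981, 0.05, -0.187]
wrist_force: [-0.4, -0.2, 0.2]
finger_gap: -0.001
grip_force: 0.0
```

```bash
python3 - <<'E'
from h import *
st=ctrl.read_state();print(st['eef_pos'],st['finger_gap'])
for q,o in((0,.012),(0,0),(.15,0),(.3,0),(.45,0),(.52,0),(.58,0)): print(q,o,row(pad(q,o),tool(.37)))
E
```

```text
[ 0.66784541 -0.10826461  0.17908386] -0.0007214645526658471
0 0.012 [-0.001, 0.004, -0.001, -0.052, -0.008, 0.134]
0 0 [-0.001, 0.004, -0.001, -0.064, -0.008, 0.172]
0.15 0 [-0.001, 0.004, -0.001, -0.076, -0.008, 0.228]
0.3 0 [-0.001, 0.004, -0.001, -0.08, -0.008, 0.286]
0.45 0 [-0.001, 0.004, -0.001, -0.075, -0.008, 0.343]
0.52 0 [-0.001, 0.004, -0.001, -0.07, -0.008, 0.369]
0.58 0 [-0.001, 0.004, -0.001, -0.064, -0.008, 0.392]
```

>>> move_arm:
  rows:
    - [0,0,0,-0.052,-0.008,0.134,-1]
    - [0,0,0,-0.064,-0.008,0.178,-1]
    - [0,0,0,-0.076,-0.008,0.23,-1]
    - [0,0,0,-0.08,-0.008,0.286,-1]
    - [0,0,0,-0.075,-0.008,0.343,-1]
    - [0,0,0,-0.07,-0.008,0.375,-1]
    - [0,0,0,-0.07,-0.008,0.375,-1]
    - [0,0,0,-0.07,-0.008,0.375,-1]

```text
clock: 5.47
eef_pos: [0.6068, -0.1098, 0.0861]
tcp_rot: [0.01, 0.981, 0.052, -0.185]
wrist_force: [-0.2, -0.4, 0.9]
finger_gap: 0.007
grip_force: 0.0
```

```bash
python3 - <<'E'
from h import *
s=snap('scene'); st=ctrl.read_state();print(st['eef_pos'],st['wrist_force'],pad(.52),pad(.58),spot('hold_down','scene',s))
print(row(pad(.52),tool(.37)),row(pad(.58),tool(.37)))
E
```

```text
[ 0.60754623 -0.10991064  0.08675813] [ 0.42414836 -0.36763112  0.74401167] [ 0.60763724 -0.11206148  0.083772  ] [ 0.60681587 -0.11214771  0.07692264] [([0.6648, -0.1012, 0.0689], 0.94), ([0.6382, -0.048, 0.0216], 0.69)]
[0.001, 0.0, 0.0, 0.003, 0.007, 0.011] [0.001, 0.0, 0.0, 0.008, 0.007, 0.033]
```

>>> move_arm:
  rows:
    - [0,0,0,0,0,-0.12,-1]
    - [0,0,0,0,0,-0.23,-1]
    - [0,0.235,0,-0.25,-0.46,-0.27,1]
    - [0,0.235,0,-0.25,-0.46,-0.27,1]
    - [0,0.235,0,-0.25,-0.46,-0.27,1]
    - [0,0.235,0,-0.25,-0.46,-0.27,1]
    - [0,0.235,0,-0.25,-0.46,-0.27,1]
    - [0,0.235,0,-0.25,-0.46,-0.27,1]

```text
clock: 6.23
eef_pos: [0.55, 0.0273, 0.1913]
tcp_rot: [-0.001, 0.999, 0.054, 0.0]
wrist_force: [-0.6, -0.7, -0.1]
finger_gap: 0.846
grip_force: 0.0
```

```bash
python3 - <<'E'
from h import *
s=snap('scene')
print(spot('hold_down','scene',s),ctrl.read_state()['eef_pos'],W(-.078,.071,.2))
cv2.imwrite('pics/s4.png',cv2.resize(s['image'][130:370,80:400],(800,600),interpolation=cv2.INTER_CUBIC)[:,:,::-1])
print(row(W(-.077,.071,.2),tool(0)),row(W(-.077,.071,.045),tool(0)),ctrl.read_state()['finger_gap'])
E
```

```text
[([0.6477, -0.1013, 0.0689], 0.93), ([0.6323, -0.0499, 0.0203], 0.19)] [0.55268742 0.0240087  0.19076246] [0.54401325 0.01096801 0.2       ]
[0.001, -0.0, 0.002, -0.03, 0.04, -0.031] [0.001, -0.0, 0.002, -0.03, 0.04, 0.486] 0.9890921583957213
```

View pics/s4.png

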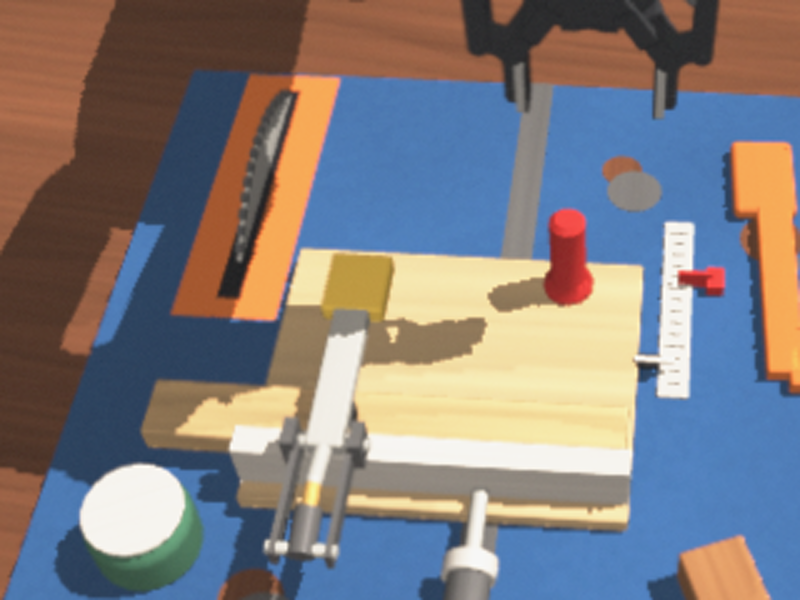

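The paddle, at crop (358,285), stays down with the hand off it, so it has latched. Next is the handle.

>>> move_arm:
  rows:
    - [0,0,0,-0.03,0.04,0,1]
    - [0,0,0,-0.03,0.04,0.1,1]
    - [0,0,0,-0.03,0.04,0.2,1]
    - [0,0,0,-0.03,0.04,0.3,1]
    - [0,0,0,-0.03,0.04,0.4,1]
    - [0,0,0,-0.03,0.04,0.48,1]
    - [0,0,0,-0.03,0.04,0.48,1]
    - [0,0,0,-0.03,0.04,0.48,1]

```text
clock: 7.0
eef_pos: [0.5429, 0.0088, 0.0429]
tcp_rot: [0.0, 0.999, 0.052, -0.004]
wrist_force: [0.0, -0.6, 1.3]
finger_gap: 0.996
grip_force: 0.0
```

```bash
python3 - <<'E'
from h import *
print(ctrl.read_state()['wrist_force'],ctrl.read_state()['eef_pos'],row(W(-.077,.071,.045),tool(0)))
s=snap('scene','s5.png')
E
```

```text
[ 0.03131517 -0.58380555  1.34079416] [0.54290109 0.00881415 0.04285005] [-0.0, 0.005, -0.0, 0.008, -0.007, -0.007]
```

View pics/s5.png

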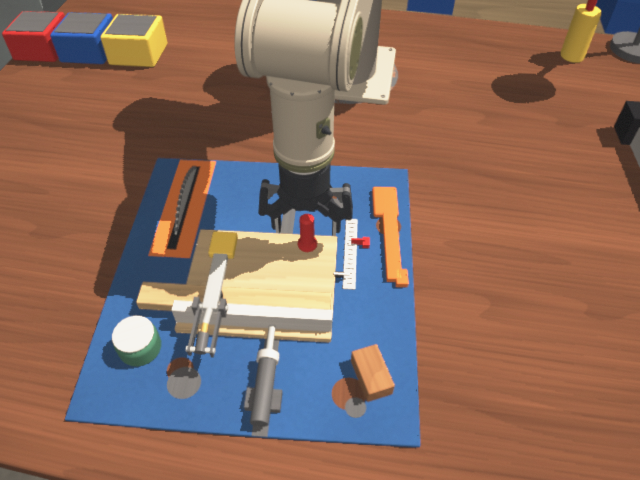

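The fingers stand on either side of the handle at (307,232), so I'll close them.

>>> move_arm:
  rows:
    - [0,0,0,0.008,-0.007,-0.007,1]
    - [0,0,0,0.008,-0.007,-0.007,-1]
    - [0,0,0,0.008,-0.007,-0.007,-1]
    - [0,0,0,0.008,-0.007,-0.007,-1]
    - [0,0,0,0.008,-0.007,-0.007,-1]
    - [0,0,0,0.008,-0.007,-0.007,-1]
    - [0,0,0,0.008,-0.007,-0.007,-1]
    - [0,0,0,0.008,-0.007,-0.007,-1]
  newtons: 70

```text
clock: 7.72
eef_pos: [0.5465, 0.0106, 0.0471]
tcp_rot: [0.002, 0.999, 0.052, -0.001]
wrist_force: [-1.3, -9.7, 5.5]
finger_gap: 0.267
grip_force: 68.5
```

```bash
python3 - <<'E'
from h import *
st=ctrl.read_state();print(st['finger_gap'],st['grip_force'],st['wrist_force'],st['eef_pos'])
p=st['eef_pos']; q=p-.068*ex; print(row(q,tool(0)))
E
```

```text
0.266663548240479 68.45076441764832 [-1.34299278 -9.65585537  5.54609536] [0.54650373 0.0105884  0.04711885]
[0.002, 0.002, 0.0, -0.227, -0.0, 0.001]
```

>>> move_arm:
  rows:
    - [0,0,0,-0.03,0.004,0,-1]
    - [0,0,0,-0.07,0.004,0,-1]
    - [0,0,0,-0.11,0.004,0,-1]
    - [0,0,0,-0.15,0.004,0,-1]
    - [0,0,0,-0.19,0.004,0,-1]
    - [0,0,0,-0.22,0.004,0,-1]
    - [0,0,0,-0.227,0.004,0,-1]
    - [0,0,0,-0.227,0.004,0,-1]

```text
clock: 8.38
eef_pos: [0.4801, 0.0034, 0.0472]
tcp_rot: [0.001, 0.999, 0.052, 0.001]
wrist_force: [11.8, -3.0, -7.6]
finger_gap: 0.264
grip_force: 72.0
```

```bash
python3 - <<'E'
from h import *
st=ctrl.read_state();print(st['finger_gap'],st['grip_force'],st['wrist_force'],st['eef_pos'])
S=snap('scene');T=snap('top')
print(spot('hold_down','scene',S))
a=cv2.resize(T['image'][260:330,260:330],(560,560),interpolation=cv2.INTER_CUBIC)
b=cv2.resize(S['image'][205:275,310:380],(560,560),interpolation=cv2.INTER_CUBIC)
cv2.imwrite('pics/z1.png',cv2.resize(np.hstack([a,b]),(800,400))[:,:,::-1])
E
```

```text
0.2643971768783686 72.00361490249634 [11.83685908 -2.97464051 -7.60834286] [0.480095   0.00340616 0.04720322]
[([0.5867, -0.1083, 0.0648], 0.91)]
```

View pics/z1.png

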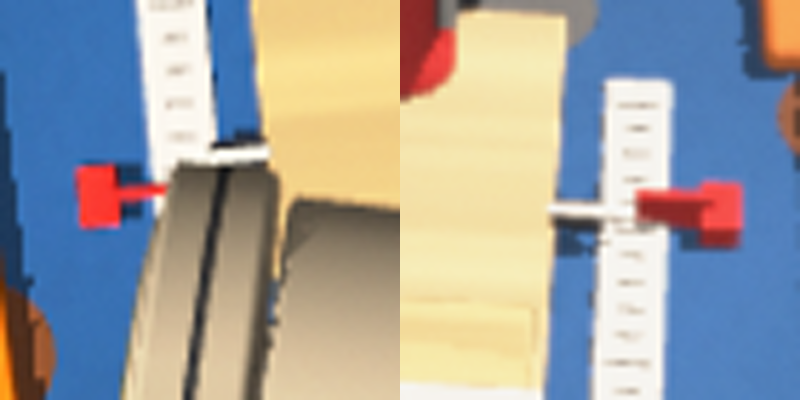

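```bash
python3 - <<'E'
from h import *
T=snap('top');S=snap('scene')
def sx(px,s,o): 
    p=ray(np.array(o)+(np.array(px,float)+.5)/(400/70)-.5,s,.022)-O; return np.c_[p@ex,p@ey].round(4).tolist()
print('top ptr,fin',sx([[212,156.5],[240,154],[265,151.5]],T,[260,260]),sx([[125,194],[165,188.5]],T,[260,260]))
print('scene ptr,fin',sx([[157,208],[200,211],[225,212]],S,[310,205]),sx([[245,193],[290,197],[310,199]],S,[310,205]))
# subpixel: print red fin rows / white pointer rows along columns
for c in (282,284,286): print('fin',c,[(r,*T['image'][r,c]) for r in range(289,298)])
for c in (298,300,303): print('ptr',c,[(r,*T['image'][r,c]) for r in range(282,292)])
E
```

```text
top ptr,fin [[-0.0869, 0.1359], [-0.0868, 0.1276], [-0.0867, 0.1202]] [[-0.0956, 0.1625], [-0.0951, 0.1505]]
scene ptr,fin [[-0.0851, 0.1209], [-0.0849, 0.1338], [-0.085, 0.1412]] [[-0.0927, 0.147], [-0.0921, 0.1605], [-0.0918, 0.1665]]
fin 282 [(289, np.uint8(31), np.uint8(59), np.uint8(92)), (290, np.uint8(29), np.uint8(58), np.uint8(91)), (291, np.uint8(29), np.uint8(58), np.uint8(91)), (292, np.uint8(128), np.uint8(59), np.uint8(82)), (293, np.uint8(238), np.uint8(59), np.uint8(62)), (294, np.uint8(230), np.uint8(59), np.uint8(64)), (295, np.uint8(115), np.uint8(58), np.uint8(84)), (296, np.uint8(30), np.uint8(57), np.uint8(92)), (297, np.uint8(29), np.uint8(56), np.uint8(91))]
fin 284 [(289, np.uint8(33), np.uint8(67), np.uint8(108)), (290, np.uint8(35), np.uint8(69), np.uint8(108)), (291, np.uint8(31), np.uint8(62), np.uint8(99)), (292, np.uint8(139), np.uint8(54), np.uint8(74)), (293, np.uint8(239), np.uint8(55), np.uint8(51)), (294, np.uint8(219), np.uint8(63), np.uint8(77)), (295, np.uint8(72), np.uint8(66), np.uint8(101)), (296, np.uint8(33), np.uint8(65), np.uint8(105)), (
[... 1354 characters left out ...]
.uint8(135), np.uint8(131), np.uint8(121)), (289, np.uint8(61), np.uint8(56), np.uint8(48)), (290, np.uint8(75), np.uint8(67), np.uint8(58)), (291, np.uint8(89), np.uint8(80), np.uint8(67))]
ptr 303 [(282, np.uint8(47), np.uint8(91), np.uint8(144)), (283, np.uint8(41), np.uint8(57), np.uint8(84)), (284, np.uint8(53), np.uint8(55), np.uint8(67)), (285, np.uint8(140), np.uint8(135), np.uint8(127)), (286, np.uint8(247), np.uint8(244), np.uint8(234)), (287, np.uint8(240), np.uint8(236), np.uint8(224)), (288, np.uint8(102), np.uint8(96), np.uint8(92)), (289, np.uint8(78), np.uint8(71), np.uint8(63)), (290, np.uint8(87), np.uint8(78), np.uint8(65)), (291, np.uint8(92), np.uint8(82), np.uint8(68))]
```

The pointer at left crop (240,154) is still short of the fin at (145,191). That leaves about 8 mm to go.

>>> move_arm:
  rows:
    - [0,0,0,-0.014,0,0,-1]
    - [0,0,0,-0.027,0,0,-1]
    - [0,0,0,-0.027,0,0,-1]
    - [0,0,0,-0.027,0,0,-1]
    - [0,0,0,-0.027,0,0,-1]
    - [0,0,0,-0.027,0,0,-1]

```text
clock: 9.13
eef_pos: [0.4727, 0.0026, 0.0472]
tcp_rot: [0.001, 0.999, 0.053, 0.001]
wrist_force: [12.0, -3.4, -7.8]
finger_gap: 0.261
grip_force: 72.2
```

```bash
python3 - <<'E'
from h import *
st=ctrl.read_state();print(st['finger_gap'],st['grip_force'],st['wrist_force'],st['eef_pos'])
S=snap('scene');T=snap('top')
print(spot('hold_down','scene',S),spot('pointer','scene',S),spot('start_mark','scene',S))
# predicted pixels: fin top line & the pointer, for comparison
a=cv2.resize(T['image'][270:320,265:315],(560,560),interpolation=cv2.INTER_CUBIC)
b=cv2.resize(S['image'][215:265,325:375],(560,560),interpolation=cv2.INTER_CUBIC)
cv2.imwrite('pics/z2.png',cv2.resize(np.hstack([a,b]),(800,400))[:,:,::-1])
for c in (340,342,344,346): print('ptr',c,S['image'][232:250,c].astype(int).tolist())
for c in (352,355,358): print('fin',c,S['image'][232:250,c].astype(int).tolist())
E
```

```text
0.26149209172026633 72.23255038261414 [11.95478362 -3.44652718 -7.79953701] [0.4726655  0.00260556 0.04718938]
[([0.5784, -0.1124, 0.0679], 0.88)] [([0.5624, -0.055, 0.0228], 0.96)] [([0.5228, 0.1035, 0.0159], 0.58)]
ptr 340 [[80, 129, 189], [82, 129, 188], [80, 126, 186], [80, 123, 178], [117, 127, 148], [224, 214, 201], [245, 241, 233], [144, 134, 125], [65, 62, 61], [42, 45, 51], [43, 60, 82], [47, 69, 97], [49, 71, 99], [49, 72, 101], [61, 92, 133], [80, 127, 184], [82, 130, 190], [81, 129, 190]]
ptr 342 [[80, 128, 186], [80, 127, 186], [79, 126, 184], [82, 125, 181], [115, 131, 163], [226, 217, 205], [247, 246, 243], [174, 161, 150], [70, 66, 66], [48, 57, 74], [68, 102, 146], [74, 116, 171], [50, 77, 111], [56, 84, 120], [79, 124, 181], [81, 129, 189], [81, 128, 189], [78, 124, 182]]
ptr 344 [[91, 130, 181], [91, 129, 181], [93, 131, 181], [105, 135, 180], [117, 132, 159], [201, 188, 177], [247, 246, 243], [177, 164, 151], [76, 72, 71], [64, 65, 71], [93, 107, 133], [90, 122, 168], [94, 104, 124], [142, 141, 147], [147, 147, 155], [148, 148, 156], [147, 148, 155], [153, 154, 16
[... 520 characters left out ...]
], [154, 139, 130], [180, 170, 158], [245, 243, 237], [246, 245, 240], [246, 243, 238], [237, 230, 221]]
fin 355 [[246, 245, 241], [246, 245, 240], [246, 245, 240], [246, 245, 240], [246, 244, 240], [246, 242, 235], [245, 149, 138], [221, 71, 67], [152, 45, 43], [139, 39, 38], [139, 43, 42], [144, 75, 72], [182, 167, 156], [243, 240, 233], [246, 244, 240], [246, 244, 240], [246, 244, 240], [245, 243, 239]]
fin 358 [[82, 131, 191], [83, 131, 192], [81, 130, 190], [83, 130, 190], [84, 127, 187], [124, 123, 178], [222, 91, 110], [231, 69, 68], [157, 45, 43], [140, 44, 42], [140, 42, 41], [138, 47, 50], [118, 62, 77], [64, 79, 114], [75, 119, 174], [79, 124, 181], [78, 125, 182], [82, 131, 191]]
```

View pics/z2.png

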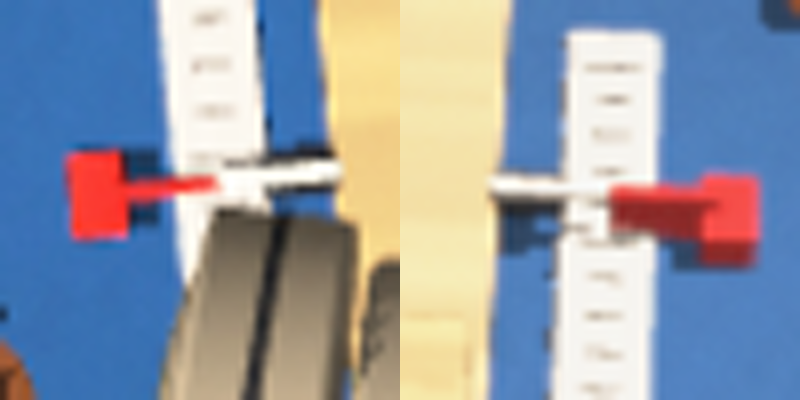

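In both views the pointer is in line with the fin: top crop (265,178) runs into (213,183), and scene rows 238.3 and 238.4 match. The lever is still latched and the grip is firm, so I'm handing in.

```bash
python3 -c "
from station import ctrl
print(ctrl.finish_job())"
```

```text
the job is handed in; nothing more can be done
None
```

The job is handed in: the hold-down is latched on the batten (on the second press, as the first sprang back up), and the sled is pulled out with the pointer level with the red mark to within about 0.5 mm in both camera views, the handle still gripped at about 72 N.

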